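Strip the gear stack from its stand into the parts nests

TASK

The parts from a stripped gearbox shaft were threaded on the pin of the parts stand in their order. Take them off from the top, one by one, and lay each flat, the same way up as it stands now, in the round nest of its own size for inspection: the sleeve in the smallest, the ball bearing in the next, the small gear in the next and the large gear in the largest. They are precision parts, so lower each gently into its nest, do not drop it.

Things in the scene. Friction and masses are not known exactly. Their poses are not given: they have to be found in the camera images.
- sleeve: plain brass-coloured spacer sleeve, a tube 20 mm across, 16 mm high, bore 13 mm; topmost on the pin. Origin: centre of its underside; z up along its axis
- bearing: steel ball bearing with black seals, 32 mm across, 11 mm high, bore 13 mm; under the sleeve. Origin: centre of its underside; z up along its axis
- small_gear: steel spur gear, 44 mm over its 20 teeth; toothed rim 11 mm high with a round hub 23 mm wide standing 3 mm above it (14 mm in all), bore 15 mm. Origin: centre of its underside; z up along its axis; under the bearing
- large_gear: steel spur gear, 60 mm over its 28 teeth; toothed rim 11 mm high with a round hub 25 mm wide standing 3 mm above it (14 mm in all), bore 15 mm. Origin: centre of its underside; z up along its axis; lowest on the pin
- parts_stand: turned steel stand, fixed on the bench: flat round base 72 mm across and 8 mm high, shoulder 22 mm across up to 14 mm, then a slim upright pin 8 mm across with a rounded tip 60 mm above the bench. At the start the parts are threaded loosely on it, undersides 14 (large gear), 28 (small gear), 42 (bearing) and 53 mm (sleeve) above the bench. Origin: centre of its underside on the bench; z up
- nest_36: low round nest for the sleeve, the smallest of the four: turned aluminium saucer, recess 36 mm across (the part has 8 mm of room all round), 42 mm outside, rim top 6 mm above the bench, black rubber floor 3 mm above the bench. Fixed. Origin: centre of its underside on the bench; z up
- nest_48: low round nest for the bearing, the second smallest: turned aluminium saucer, recess 48 mm across (the part has 8 mm of room all round), 54 mm outside, rim top 6 mm above the bench, black rubber floor 3 mm above the bench. Fixed. Origin: centre of its underside on the bench; z up
- nest_60: low round nest for the small gear, the second largest: turned aluminium saucer, recess 60 mm across (the part has 8 mm of room all round), 66 mm outside, rim top 6 mm above the bench, black rubber floor 3 mm above the bench. Fixed. Origin: centre of its underside on the bench; z up
- nest_76: low round nest for the large gear, the largest of the four: turned aluminium saucer, recess 76 mm across (the part has 8 mm of room all round), 82 mm outside, rim top 6 mm above the bench, black rubber floor 3 mm above the bench. Fixed. Origin: centre of its underside on the bench; z up
Things that resemble listed ones, but are neither listed nor needed, are in the scene too. Leave any blue look-alike of the bearing alone. Leave any turquoise look-alike of the large_gear alone.

How it is judged:
By the outcome, as a careful person would: the job done as asked, in the order asked, and still so for the second after the job is handed in, with the robot touching nothing.
It also fails if it takes over 102 s, if anything falls off the work surface, if the arm or the gripper's body presses on something with over 40 N, if the wrist force passes 120 N, or if a joint passes its speed limit or range.

ROBOT

A 6-joint arm with a two-finger parallel gripper is mounted at the origin on a cart in front of the work surface, level with it; the furniture and walls round the work are solid. World frame = base frame: x ahead of the robot, y to its left, z up, the work surface at z = 0. Lengths are in m, angles in rad, forces in N, time in s.
With the tool pointing down it reaches from about 0.35 to 0.875 m from the base axis. Payload 15.5 kg.
Tool frame: the origin (TCP) lies between the finger pads; the fingertips stand 14 mm ahead of it and the grasp point (between the pads) lies 5 mm behind it (ctrl.tcp_to_tips is the distance from the TCP to the fingertips, in m); z points along the fingers, y is the line along which they close (so a half turn about z gives the same grasp; the last joint's range is limited). The gripper opens to 85 mm and grips with 20 to 120 N. Pads are 22 mm wide; open, the fingers measure 114 mm over their backs; the gripper's body (76 mm by 85 mm) begins 54 mm behind the grasp point. The pads swing forward as they close: fully open they stand 13 mm farther back than shut.
Start: joints at [-1.319, 0.494, 1.345, -0, 1.302, -0.096], TCP at [0.212, -0.588, 0.212] pointing down, gripper open.
Joint ranges: [-2.91, 2.91], [-0.82, 2.16], [0.22, 2.67], [-1.22, 4.37], [0.12, 2.79], [-3.08, 3.08]. Speed limits (rad/s): [1.89, 1.89, 2.57, 3.01, 3.01, 3.01].

INTERFACE

Orientations are given as a rotation vector (axis times angle).
In Python, from station import ctrl, vision, hand_in, spotter gives the robot as it stands.
- The arm moves only by the tool apply_moves, never from a script. Its argument "motion" is a list of rows, each a list of 7 numbers: the shift along the tool's x, y, z in mm, then the turn, a rotation vector about the tool's x, y, z in rad, then the gripper command: -1 is shut, 1 is fully open, values between are in proportion. In form: [[tx, ty, tz, ax, ay, az, jaw], ...]. A call has 1 to 8 rows; each row is the pose to reach, as a shift and turn from the pose commanded when the call began, along the tool's axes at that moment; what a row does not reach only later rows make up. A row lasts 1/8 s, in which the tool goes at most 62.5 mm and 10.7 degrees, less where a joint would pass 70% of its speed; a pose out of reach is approached as far as the arm can. A call with a gripper value outside its range is refused whole. The fingers move at their own pace and stop on an object; "force" is the grip in N (left out, the last holds). Time passes only in rows, so rows that repeat a pose let the fingers close. It gives the time, the measured TCP pose, the force, the opening and the grip force at its end, in the units of the state.
- ctrl.get_state(): the state, without advancing time (a new reading comes with each control period).
- vision.read_camera(name): name is "scene" or "top"; returns the picture (384x512x3 uint8, blue, green, red); there is no depth.
- vision.calibration(name): a dict with "fx", "fy", "cx", "cy" (pixels), "dist" ([k1, k2, p1, p2, k3] as OpenCV has them; the pictures are not rectified), "T" (4x4, takes a point from camera to world coordinates). Camera axes: x right, y up, looking along -z (the intrinsics and any distortion apply to the point x, -y, -z); pixel columns grow to the right and rows downward; lengths in m; the calibration is good to about 2 mm. A picture is of the moment at which its call begins. calibration takes no time and is no camera call.
- hand_in(): hands the job in; it is judged then, once.
Trained networks look in the newest picture that a camera, given by its name, has taken for a name from the list of things; names that differ only in an ending like _2 or _b are one class to them, and where a whole thing is asked for, a point or a joint stands for the part that bears it (a point fixed in the world has none). Each returns a list of dicts, best first, with "conf" (0 to 1); they miss things now and then, are a little off and sometimes report something else, mostly with a low value. They report only what shows in the picture. A call takes as long as a camera call. They do not tell look-alikes from the thing itself.
- spotter.regions_of(camera, name): "pixels" (384x512 bool, what is visible of it) and "extent" ([left, top, width, height] in pixels, round what is visible of it).
- spotter.landmark_of(camera, name): "pixel" ([row, column] in pixels: a listed point, or the origin of a listed thing).
The state is a dict: "time_s": time; "q": joint angles; "qd": joint speeds; "tau": joint torques, N m; "tool_pos": TCP position; "tcp_rot": TCP orientation; "wrist_force": force on the tool from outside, world axes, zero at the start; "moment": the same for the moment, N m; "width": opening from 0.0 (shut) to 1.0 (fully open); "grip_force": force on a finger pad.
Only numpy, scipy, OpenCV 4.12 (cv2) and the standard library are available. Lean on these libraries where they do the work, as an engineer would, in place of code of your own. Each camera call takes 0.05 s, during which the arm holds its last target. There are 200 camera calls.

## Working session

There is one attempt and no reset: what is moved stays moved. The work goes in short steps, Python scripts to look and compute and a tool call to move; the robot and the scene stay as the last step left them, time stands still between calls to the robot, and variables do not carry over. Pictures are saved under pics/ and viewed, at most 14 in all, crops included, and the job is handed in when it is done.

Besides the shell and the picture viewer there is one more tool, called after ">>>" as name(argument=value, ...), one argument or row to a line, values as JSON. apply_moves: Moves the arm, as the interface text tells. Its arguments: {"type":"object","properties":{"motion":{"type":"array","items":{"type":"array","items":{"type":"number"}}},"force":{"type":"number"}},"required":["motion"]}

```bash
mkdir -p pics; cat > h.py <<'E'
import numpy as np, cv2
from scipy.spatial.transform import Rotation as R
from station import ctrl, vision, hand_in, spotter
def ray(cam,row,col):
    c=vision.calibration(cam); K=np.array([[c['fx'],0,c['cx']],[0,c['fy'],c['cy']],[0,0,1]])
    p=cv2.undistortPoints(np.array([[[col,row]]],float),K,np.array(c['dist']))[0,0]
    T=np.array(c['T']); return T[:3,3],T[:3,:3]@np.array([p[0],-p[1],-1])
def at(cam,row,col,z):
    o,d=ray(cam,row,col); return o+d*(z-o[2])/d[2]
E
python3 - <<'E'
from h import *
for n in ('scene','top'):
    im=vision.read_camera(n); cv2.imwrite(f'pics/{n}0.png',im)
    c=vision.calibration(n); print(n,np.round(c['T'],3).tolist(),c['fx'])
for cam in('top','scene'):
  for n,z in (('sleeve',.053),('bearing',.042),('small_gear',.028),('large_gear',.014),('parts_stand',0),('nest_36',0),('nest_48',0),('nest_60',0),('nest_76',0)):
    for d in spotter.landmark_of(cam,n)[:4]:
        print(cam,n,round(d['conf'],2),np.round(d['pixel'],1),np.round(at(cam,*d['pixel'],z),4))
print(ctrl.get_state())
E
```

```text
scene [[0.818, 0.313, -0.482, 0.1], [-0.575, 0.437, -0.692, -0.844], [-0.006, 0.843, 0.538, 0.56], [0.0, 0.0, 0.0, 1.0]] 465.70120700749857
top [[0.015, 0.982, -0.186, 0.333], [-1.0, 0.01, -0.029, -0.255], [-0.026, 0.187, 0.982, 1.039], [0.0, 0.0, 0.0, 1.0]] 454.98807477202473
top sleeve 0.38 [179.2 330.9] [ 0.5457 -0.3837  0.053 ]
top bearing 0.66 [152.  233.4] [ 0.6092 -0.1653  0.042 ]
top bearing 0.62 [190. 286.] [ 0.5225 -0.285   0.042 ]
top bearing 0.56 [181.6 332.6] [ 0.5426 -0.3889  0.042 ]
top bearing 0.21 [186.7 256. ] [ 0.5293 -0.218   0.042 ]
top small_gear 0.47 [182.3 331.3] [ 0.5439 -0.3878  0.028 ]
top large_gear 0.72 [181.7 329.7] [ 0.5482 -0.386   0.014 ]
top large_gear 0.72 [138.7 197.7] [ 0.6488 -0.0776  0.014 ]
top large_gear 0.29 [141.6 274.1] [ 0.6428 -0.2576  0.014 ]
top nest_36 0.87 [143.  275.2] [ 0.6436 -0.2603  0.    ]
top nest_36 0.83 [189.2 255.6] [ 0.5317 -0.2156  0.    ]
top nest_36 0.63 [237.6 312.2] [ 0.4208 -0.3463  0.    ]
top nest_36 0.57 [247.6 253.9] [ 0.3965 -0.2139  0.    ]
top nest_48 0.87 [143.  275.2] [ 0.6436 -0.2603  0.    ]
top nest_48 0.8
[... 1429 characters left out ...]
123  0.    ]
{'time_s': 1.0, 'q': array([-1.31951699e+00,  4.93596458e-01,  1.34550257e+00, -5.14771675e-06,
        1.30247050e+00, -9.54687177e-02]), 'qd': array([ 7.83550481e-05,  9.66191399e-04, -8.20051254e-04,  7.10293002e-04,
        5.28377739e-05,  1.70254849e-05]), 'tau': array([-8.96347017e-03, -8.82064319e+01, -3.84277654e+01, -6.73767063e-04,
        7.17967250e-04,  4.91157664e-06]), 'tool_pos': array([ 0.21242299, -0.58780439,  0.2115783 ]), 'tcp_rot': array([ 3.09447148e+00,  5.41944065e-01, -4.94607381e-06]), 'wrist_force': array([ 0.15018412, -0.15073576,  0.10848058]), 'moment': array([ 0.02777213, -0.00386903,  0.05169818]), 'grip_force': 0.0, 'width': 1.0002573463180653}
```

View pics/top0.png

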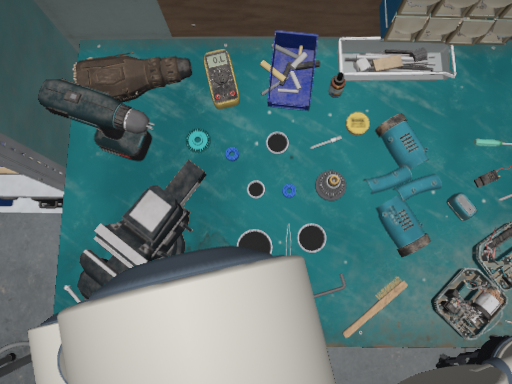

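View pics/scene0.png

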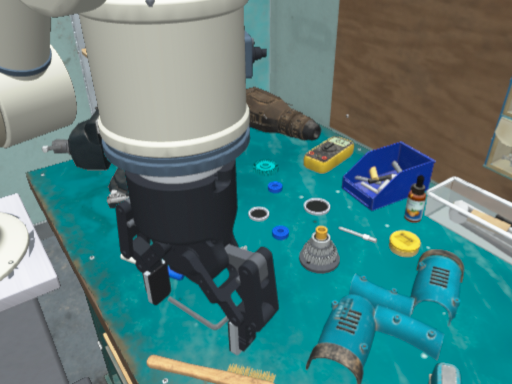

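The top picture shows the stand with its stack at about (331,185). The nests by outer width are 36 at (256,189), 48 at (277,142), 60 at (312,237), and 76 at (254,243), which the arm partly hides. The blue look-alikes are at (289,190) and (231,153), and the turquoise one at (198,140). The scene picture agrees. I'll move above the stand and square the tool to the world axes.

>>> apply_moves(
  motion=[
    [382,-77,60,0,0,0.347,-0.06],
    [382,-77,60,0,0,0.347,-0.06],
    [382,-77,60,0,0,0.347,-0.06],
    [382,-77,60,0,0,0.347,-0.06],
    [382,-77,60,0,0,0.347,-0.06],
    [382,-77,60,0,0,0.347,-0.06],
    [382,-77,60,0,0,0.347,-0.06],
    [382,-77,60,0,0,0.347,-0.06],
  ],
  force=30,
)

```text
time_s: 2.0
tool_pos: [0.5465, -0.3845, 0.1511]
tcp_rot: [-3.141, -0.003, 0.001]
wrist_force: [0.2, -0.2, -0.6]
width: 0.473
grip_force: 0.0
```

```bash
python3 - <<'E'
from h import *
a=vision.read_camera('scene'); b=vision.read_camera('top')
v=np.hstack([cv2.resize(a[140:290,230:400],None,fx=2.3,fy=2.3,interpolation=2),cv2.resize(b[120:270,220:390],None,fx=2.3,fy=2.3,interpolation=2)])
cv2.imwrite('pics/1.png',v)
def fit(cam,z,n):
    for d in spotter.regions_of(cam,n)[:5]:
        m=d['pixels'].astype(np.uint8); c,_=cv2.findContours(m,0,1)
        c=max(c,key=cv2.contourArea)
        if len(c)<6: continue
        P=np.array([at(cam,r,q,z)[:2] for q,r in cv2.convexHull(c)[:,0]])
        ctr,rad=cv2.minEnclosingCircle((P*1000).astype(np.float32))
        print(cam,n,round(d['conf'],2),d['extent'],np.round(ctr,1),round(rad*2,1))
for cam in('top','scene'):
    fit(cam,.006,'nest_76'); fit(cam,.069,'sleeve')
s=ctrl.get_state(); print(s['time_s'],s['tool_pos'],s['tcp_rot'],s['width'],ctrl.tcp_to_tips)
E
```

```text
scene nest_76 0.77 [246.1, 207.1, 23.0, 16.5] [ 529.9 -220.4] 48.2
scene nest_76 0.74 [180.0, 223.8, 43.3, 31.8] [ 395.3 -219. ] 89.0
scene nest_76 0.65 [230.2, 258.3, 39.9, 28.7] [ 420.  -348.2] 69.2
scene nest_76 0.54 [303.4, 196.8, 27.4, 21.8] [ 641.5 -270.9] 62.2
scene sleeve 0.48 [316.3, 227.2, 13.9, 11.7] [ 534.9 -396.1] 38.0
2.3 [ 0.54460057 -0.38652314  0.1519388 ] [ 3.14131135e+00 -2.81899087e-03  2.37774498e-04] 0.4704273528717154 0.014
```

View pics/1.png

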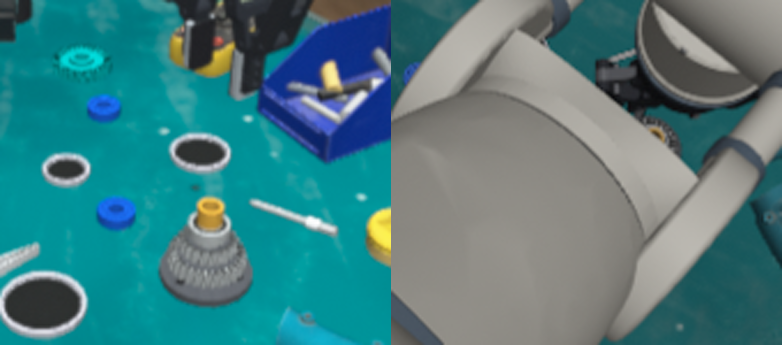

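The left crop shows the stack with the sleeve top at crop (210,203), which is scene pixel (321,228). It also shows the nests unobstructed, with the 76 at the far left. The arm hides the stand in the top view.

```bash
python3 - <<'E'
from h import *
print('sleevetop',at('scene',140+203/2.3,230+210/2.3,.069))
for d in spotter.landmark_of('scene','nest_76')[:5]: print(round(d['conf'],2),d['pixel'],np.round(at('scene',*d['pixel'],0.003),4))
for n,z in(('sleeve',.053),('bearing',.042),('small_gear',.028),('large_gear',.014),('parts_stand',0)):
  for d in spotter.landmark_of('scene',n)[:1]: print(n,round(d['conf'],2),np.round(at('scene',*d['pixel'],z),4))
E
```

```text
sleevetop [ 0.54431463 -0.38746265  0.069     ]
0.86 [273.9, 245.6] [ 0.4148 -0.3462  0.003 ]
0.59 [238.0, 199.0] [ 0.3967 -0.2146  0.003 ]
0.56 [205.9, 313.7] [ 0.6411 -0.2604  0.003 ]
0.49 [214.9, 256.1] [ 0.5261 -0.2168  0.003 ]
0.16 [240.4, 321.4] [ 0.5798 -0.3539  0.003 ]
sleeve 0.58 [ 0.5252 -0.415   0.053 ]
bearing 0.7 [ 0.568  -0.2087  0.042 ]
small_gear 0.48 [ 0.5496 -0.386   0.028 ]
large_gear 0.93 [ 0.5355 -0.3917  0.014 ]
parts_stand 0.63 [ 0.5464 -0.3842  0.    ]
```

>>> apply_moves(
  motion=[
    [0,0,40,0,0,0,-0.06],
    [0,0,65,0,0,0,-0.06],
    [0,0,79,0,0,0,-0.06],
    [0,0,79,0,0,0,-0.06],
    [0,0,79,0,0,0,-1],
    [0,0,79,0,0,0,-1],
    [0,0,79,0,0,0,-1],
    [0,0,79,0,0,0,-1],
  ],
  force=30,
)

```text
time_s: 3.6
tool_pos: [0.5456, -0.3856, 0.0729]
tcp_rot: [3.141, -0.0, 0.001]
wrist_force: [-0.5, -0.3, -0.5]
width: 0.002
grip_force: 0.0
```

```bash
python3 - <<'E'
from h import *
a=vision.read_camera('scene')
cv2.imwrite('pics/2.png',cv2.resize(a[160:310,230:400],None,fx=3.5,fy=3.5,interpolation=2))
s=ctrl.get_state(); print(s['time_s'],s['tool_pos'],s['wrist_force'],s['width'],s['grip_force'])
E
```

```text
3.65 [ 0.54556862 -0.38558579  0.07275555] [ 0.35708428  0.15050576 -0.20542628] -0.00034828297742328017 0.0
```

View pics/2.png

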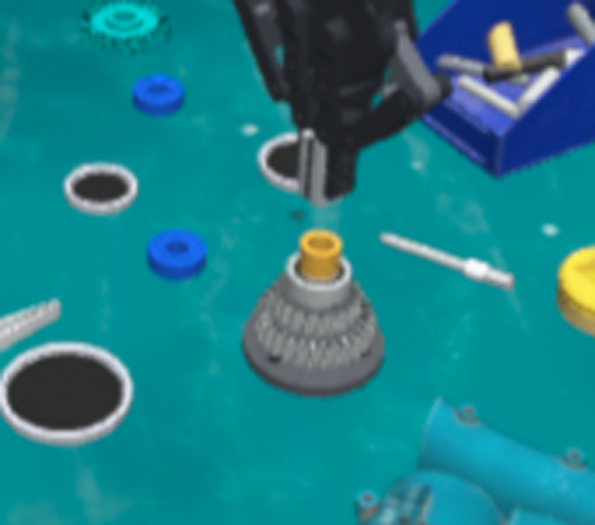

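```bash
cat >> h.py <<'E'
def proj(cam,p):
    c=vision.calibration(cam); K=np.array([[c['fx'],0,c['cx']],[0,c['fy'],c['cy']],[0,0,1.]])
    T=np.array(c['T']); q=T[:3,:3].T@(np.array(p)-T[:3,3])
    u=cv2.projectPoints(np.array([[q[0],-q[1],-q[2]]]),np.zeros(3),np.zeros(3),K,np.array(c['dist']))[0][0,0]
    return u[::-1]
E
python3 - <<'E'
from h import *
s=ctrl.get_state(); p=s['tool_pos']; print(p,s['q'],s['width'],s['time_s'])
for z in(.045,.0588,.069,.09): print(z,proj('scene',[p[0],p[1],z]))
for q in ([.644,-.2607,.006],[.571,-.385,.0588],[.6,-.34,.0588],[.62,-.32,.0588]):print(q,proj('scene',q))
a=vision.read_camera('top'); cv2.imwrite('pics/3.png',cv2.resize(a[130:280,240:410],None,fx=3.5,fy=3.5,interpolation=2))
E
```

```text
[ 0.54556862 -0.38558579  0.07275555] [-7.04581116e-01  6.97091973e-01  1.36894499e+00  5.12981285e-06
  1.07531880e+00  8.66444424e-01] -0.00034828297742328017 3.65
0.045 [238.39517047 320.24077985]
0.0588 [232.1427486 320.7474333]
0.069 [227.44637191 321.12791256]
0.09 [217.57044392 321.92778361]
[0.644, -0.2607, 0.006] [204.31551383 314.96454454]
[0.571, -0.385, 0.0588] [226.69554641 331.50743794]
[0.6, -0.34, 0.0588] [208.89258219 326.61720655]
[0.62, -0.32, 0.0588] [200.3234107  327.42176025]
```

View pics/3.png

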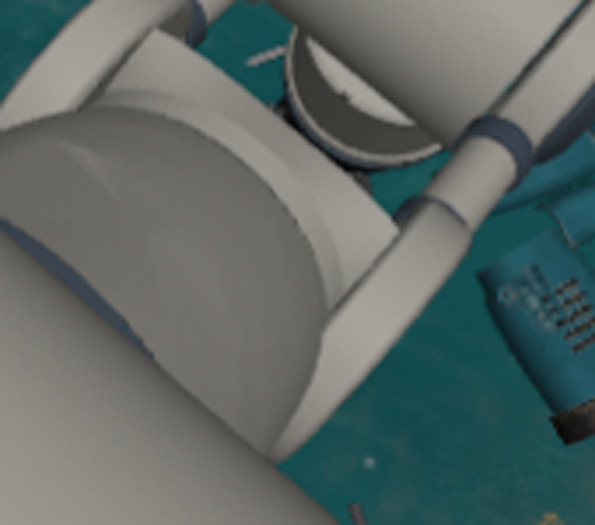

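```bash
python3 - <<'E'
from h import *
o=[.2124,-.5878,.2116]; y=np.array([.34,-.94,0])
for z in(.21,.23,.24):
  for s in(-.0425,-.057,.0425,.057): print('start',z,s,proj('scene',np.array([o[0],o[1],z])+s*y))
for z in (.14,.155,.17):
  for s in(-.02,.02): print('p1',z,s,proj('scene',[.545,-.3865-s,z]))
E
```

```text
start 0.21 -0.0425 [326.65896125 167.43823892]
start 0.21 -0.057 [319.8297034  156.57061679]
start 0.21 0.0425 [371.50564166 238.86967167]
start 0.21 0.057 [380.08967911 252.55524017]
start 0.23 -0.0425 [311.98886206 164.977722  ]
start 0.23 -0.057 [305.2270723  153.88230377]
start 0.23 0.0425 [356.52957667 238.12891899]
start 0.23 0.057 [365.08220529 252.18809788]
start 0.24 -0.0425 [304.37380772 163.70101002]
start 0.24 -0.057 [297.65168883 152.48825113]
start 0.24 0.0425 [348.7242881  237.74298797]
start 0.24 0.057 [357.25450283 251.9966578 ]
p1 0.14 -0.02 [187.79650151 315.95738151]
p1 0.14 0.02 [198.87957177 332.42254966]
p1 0.155 -0.02 [180.11911663 316.4897367 ]
p1 0.155 0.02 [191.03529452 333.15562468]
p1 0.17 -0.02 [172.27785227 317.03328522]
p1 0.17 0.02 [183.01711946 333.90471625]
```

```bash
python3 - <<'E'
import cv2,numpy as np
a=cv2.imread('pics/scene0.png')[230:360,120:290]; b=cv2.imread('pics/1.png')[0:130,150:300]
cv2.imwrite('pics/4.png',np.hstack([cv2.resize(a,(510,390)),cv2.resize(b,(290,390*1))]))
E
```

```text
(no output)
```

View pics/4.png

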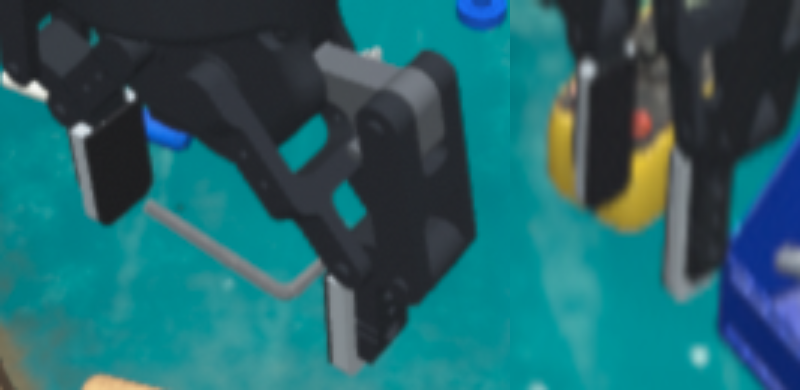

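```bash
python3 - <<'E'
from h import *
f=lambda p:(np.array(proj('top',p))[::-1]-[220,120])*2.3
b=cv2.imread('pics/1.png')[:,391:].copy()
for xy,c in(((.5446,-.3865),(0,0,255)),((.575,-.345),(0,255,0))):
  for dz in(.14,.17,.2,.25,.3,.35):
    q=f([*xy,dz]); cv2.circle(b,tuple(int(v) for v in q),2,c,-1)
    for s in(-.035,.035):
      q=f([xy[0],xy[1]+s,dz]); cv2.circle(b,tuple(int(v) for v in q),1,c,-1)
cv2.imwrite('pics/5.png',cv2.resize(b[:230,150:],None,fx=2.4,fy=2.4))
E
```

```text
(no output)
```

View pics/5.png

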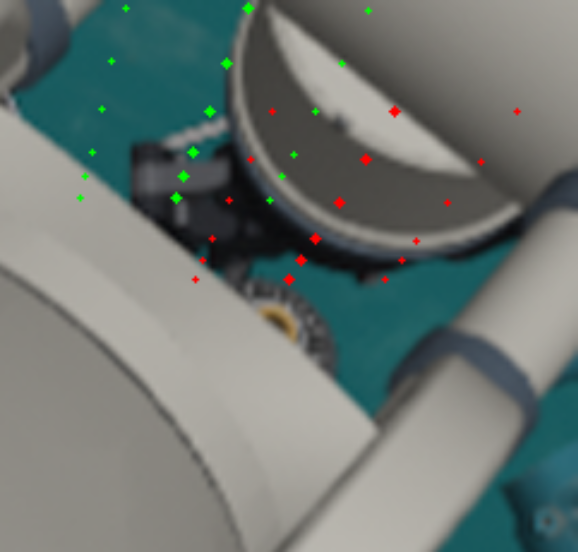

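The shut fingers passed above the sleeve. Both pictures agree on x and y, but the real tips are about 28 mm higher than the reported TCP implies. I'll open, descend further and check visually.

>>> apply_moves(
  motion=[
    [0,0,0,0,0,0,-0.06],
    [0,0,0,0,0,0,-0.06],
    [0,0,0,0,0,0,-0.06],
    [0,0,8,0,0,0,-0.06],
    [0,0,14,0,0,0,-0.06],
    [0,0,20,0,0,0,-0.06],
    [0,0,24,0,0,0,-0.06],
    [0,0,24,0,0,0,-0.06],
  ],
)

```text
time_s: 4.7
tool_pos: [0.5454, -0.3854, 0.0482]
tcp_rot: [-3.141, 0.0, 0.001]
wrist_force: [0.5, -0.6, -0.3]
width: 0.472
grip_force: 0.0
```

```bash
python3 - <<'E'
from h import *
a=vision.read_camera('scene')
cv2.imwrite('pics/6.png',cv2.resize(a[180:280,270:380],None,fx=5.4,fy=5.4,interpolation=2))
s=ctrl.get_state(); print(s['time_s'],s['tool_pos'],s['wrist_force'],s['width'],s['grip_force'])
E
```

```text
4.75 [ 0.54550613 -0.38551997  0.04848552] [-0.03186027  0.17333267 -0.38616913] 0.47022147055900254 0.0
```

View pics/6.png

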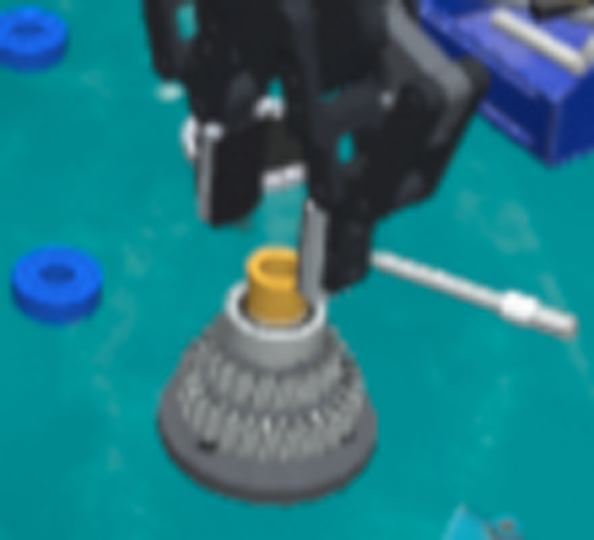

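```bash
python3 - <<'E'
from h import *
from scipy.optimize import least_squares as L
obs=np.array([[180+222/5.4,270+215/5.4],[180+298/5.4,270+312/5.4]])
def r(p,xf=-.011,w=.020): return np.concatenate([proj('scene',[p[0]+xf,p[1]+w,p[2]])-obs[0],proj('scene',[p[0]+xf,p[1]-w,p[2]])-obs[1]])
for w in(.02,.022):
  s=L(r,[.545,-.386,.06],kwargs=dict(w=w),x_scale=.01); print(s.x,s.fun)
for z in(.048,.055,.062,.07): print(z,r([.5455,-.3855,z]))
for z in(.066,.068,.07): print(at('scene',180+268/5.4,270+276/5.4,z))
E
```

```text
[ 0.48699012 -0.45209028  0.14142518] [ 0.14055443 -0.10672648 -0.13494376  0.10246622]
[ 0.52461662 -0.41285606  0.09952845] [ 0.14055442 -0.10672649 -0.13494376  0.10246622]
0.048 [12.35265037 -1.84313001 10.32627431 -4.56361988]
0.055 [ 9.19950229 -1.64639507  7.1201428  -4.28668169]
0.062 [ 6.01695167 -1.4478512   3.88304053 -4.00710402]
0.07 [ 2.34322379 -1.21869712  0.14499949 -3.6843066 ]
[ 0.5442415  -0.38733956  0.066     ]
[ 0.54244326 -0.38918867  0.068     ]
[ 0.54064503 -0.39103778  0.07      ]
```

>>> apply_moves(
  motion=[
    [0,0,4,0,0,0,-0.06],
    [0,0,4,0,0,0,-0.06],
    [0,0,4,0,0,0,-1],
    [0,0,4,0,0,0,-1],
    [0,0,4,0,0,0,-1],
    [0,0,4,0,0,0,-1],
    [0,0,4,0,0,0,-1],
  ],
  force=30,
)

```text
time_s: 5.62
tool_pos: [0.5461, -0.3867, 0.0453]
tcp_rot: [3.14, -0.0, 0.002]
wrist_force: [0.2, -4.4, 4.0]
width: 0.203
grip_force: 29.3
```

>>> apply_moves(
  motion=[
    [0,0,-4,0,0,0,-1],
    [0,0,-12,0,0,0,-1],
    [0,0,-30,0,0,0,-1],
    [0,0,-60,0,0,0,-1],
    [0,0,-60,0,0,0,-1],
  ],
)

```text
time_s: 6.25
tool_pos: [0.5469, -0.3865, 0.1081]
tcp_rot: [3.139, -0.0, 0.006]
wrist_force: [0.1, 0.1, -0.3]
width: 0.202
grip_force: 29.5
```

```bash
python3 - <<'E'
from h import *
a=vision.read_camera('scene')
cv2.imwrite('pics/7.png',cv2.resize(a[160:280,265:385],None,fx=4.8,fy=4.8,interpolation=2))
s=ctrl.get_state(); print(s['time_s'],s['tool_pos'],s['wrist_force'],s['width'],s['grip_force'])
E
```

```text
6.3 [ 0.54618473 -0.38592635  0.10650507] [-0.82883413  0.42648636 -0.77635691] 0.1993851736886463 29.531733450623136
```

View pics/7.png

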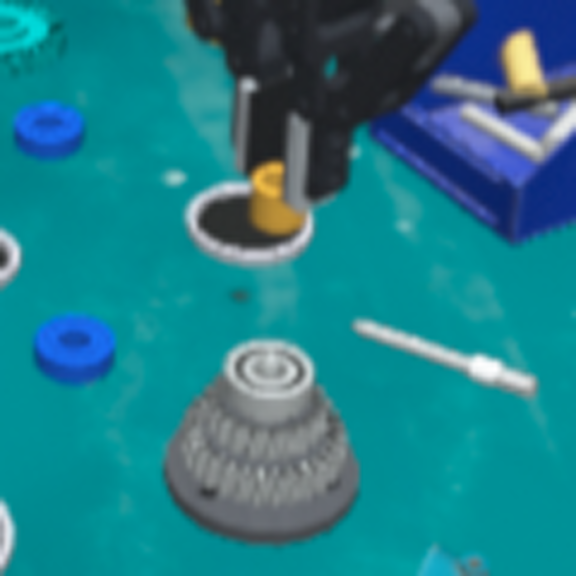

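>>> apply_moves(
  motion=[
    [-14,-60,0,0,0,0,-1],
    [-14,-120,0,0,0,0,-1],
    [-14,-172,0,0,0,0,-1],
    [-14,-172,40,0,0,0,-1],
    [-14,-172,80,0,0,0,-1],
    [-14,-172,96,0,0,0,-1],
    [-14,-172,100,0,0,0,-1],
    [-14,-172,100,0,0,0,-1],
  ],
)

```text
time_s: 7.3
tool_pos: [0.532, -0.2139, 0.0053]
tcp_rot: [3.141, -0.001, 0.001]
wrist_force: [-0.1, 0.6, 0.2]
width: 0.207
grip_force: 29.6
```

```bash
python3 - <<'E'
from h import *
a=vision.read_camera('scene')
cv2.imwrite('pics/8.png',cv2.resize(a[160:260,200:320],None,fx=5,fy=5,interpolation=2))
s=ctrl.get_state(); print(s['time_s'],s['tool_pos'],s['wrist_force'],s['width'],s['grip_force'])
E
```

```text
7.35 [ 0.53213314 -0.21394396  0.00560428] [-0.03528787  0.40103984 -0.19991979] 0.19813899595746465 29.55987886660226
```

View pics/8.png

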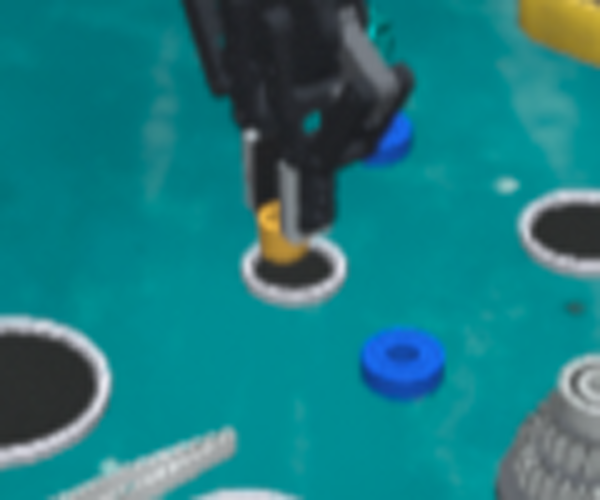

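```bash
python3 - <<'E'
from h import *
print(at('scene',160+278/5,200+282/5,.003),at('scene',160+255/5,200+283/5,.0136),at('scene',160+269/5,200+296/5,.004), at('scene',160+212/5,200+283/5,.0296))
E
```

```text
[ 0.52526542 -0.21911068  0.003     ] [ 0.52631464 -0.21849527  0.0136    ] [ 0.53258442 -0.21849348  0.004     ] [ 0.53050981 -0.21272797  0.0296    ]
```

>>> apply_moves(
  motion=[
    [3,0,3,0,0,0,-1],
    [3,0,5,0,0,0,-1],
    [3,0,7,0,0,0,-1],
    [3,0,8,0,0,0,-1],
    [3,0,9,0,0,0,-1],
    [3,0,9,0,0,0,-1],
  ],
)

```text
time_s: 8.1
tool_pos: [0.5346, -0.2135, -0.0045]
tcp_rot: [-3.142, 0.0, 0.0]
wrist_force: [-0.2, -0.0, 0.4]
width: 0.204
grip_force: 29.6
```

No contact yet, so I'll continue in smaller steps.

>>> apply_moves(
  motion=[
    [0,0,1,0,0,0,-1],
    [0,0,2,0,0,0,-1],
    [0,0,2,0,0,0,-1],
  ],
)

```text
time_s: 8.48
tool_pos: [0.5348, -0.2138, -0.0052]
tcp_rot: [3.141, -0.0, 0.002]
wrist_force: [-5.5, 1.0, 26.0]
width: 0.204
grip_force: 32.4
```

>>> apply_moves(
  motion=[
    [0,0,-0.7,0,0,0,-1],
    [0,0,-0.7,0,0,0,-0.2],
    [0,0,-0.7,0,0,0,-0.2],
    [0,0,-0.7,0,0,0,-0.2],
    [0,0,-20,0,0,0,-0.2],
    [0,0,-60,0,0,0,0.2],
    [0,0,-95,0,0,0,0.2],
    [0,0,-95,0,0,0,0.2],
  ],
)

```text
time_s: 9.48
tool_pos: [0.5359, -0.2142, 0.0909]
tcp_rot: [3.14, -0.0, 0.006]
wrist_force: [0.8, 0.5, -1.1]
width: 0.598
grip_force: 0.0
```

```bash
python3 - <<'E'
from h import *
a=vision.read_camera('scene')
cv2.imwrite('pics/9.png',cv2.resize(a[150:310,170:390],None,fx=3.5,fy=3.5,interpolation=2))
s=ctrl.get_state(); print(s['time_s'],s['tool_pos'],s['wrist_force'],s['width'],s['grip_force'])
E
```

```text
9.525 [ 0.53504546 -0.21378822  0.08932206] [-0.54794189 -0.48145263 -0.60006376] 0.597552927997234 0.0
```

View pics/9.png

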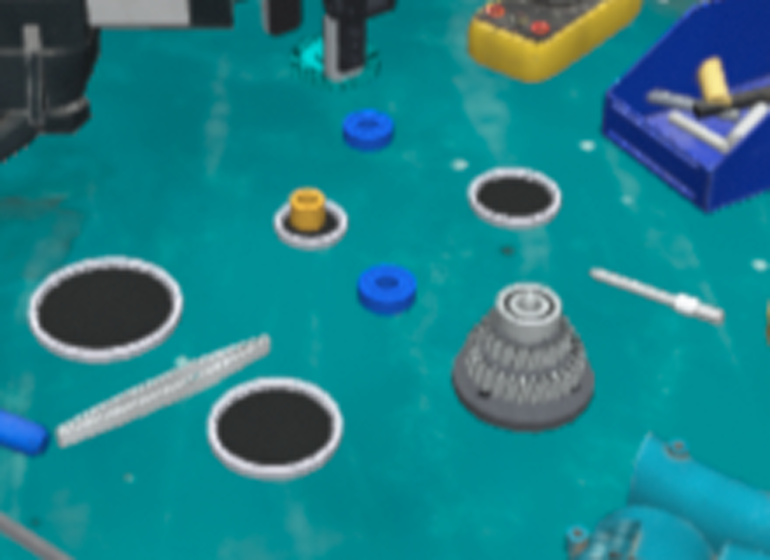

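Pic 9 shows the sleeve upright in the smallest nest at (307,215), and the bearing exposed on the stack at (528,305). Next I'll calibrate tip height against the held sleeve, whose underside was at tool z + 8 mm.

```bash
python3 - <<'E'
from h import *
def ztip(row,col,x,y):
    from scipy.optimize import brentq
    z=brentq(lambda z:proj('scene',[x,y,z])[0]-row,-.05,.4); return round(z,4),proj('scene',[x,y,z])[1]-col
def low(x,y,z,r): return max(proj('scene',[x+r*np.cos(t),y+r*np.sin(t),z])[0] for t in np.linspace(0,6.28,60))
# pic7
t=(.5462,-.386,.1062)
print('tip-tool',ztip(160+208/4.8,265+298/4.8,t[0]-.011,t[1]-.012),'sleeve low row',low(t[0],t[1],t[2]+.008,.01),'obs',160+234/4.8)
t=(.5321,-.2139,.0056)
print('tip-tool',ztip(160+241/5,200+290/5,t[0]-.011,t[1]-.012),'sleeve low row',low(t[0],t[1],t[2]+.008,.01),'obs',160+264/5)
E
```

```text
tip-tool (0.1305, np.float64(-3.239238038251756)) sleeve low row 209.3339201355331 obs 208.75
tip-tool (0.0269, np.float64(-1.5061712529634974)) sleeve low row 211.8471901610878 obs 212.8
```

>>> apply_moves(
  motion=[
    [10,60,0,0,0,0,0.2],
    [10,120,0,0,0,0,0.2],
    [10,172,0,0,0,0,0.2],
    [10,172,0,0,0,0,0.2],
    [10,172,30,0,0,0,0.2],
    [10,172,50,0,0,0,0.2],
    [10,172,60,0,0,0,0.2],
    [10,172,60,0,0,0,0.2],
  ],
)

```text
time_s: 10.52
tool_pos: [0.5443, -0.3849, 0.0279]
tcp_rot: [-3.141, -0.0, 0.002]
wrist_force: [0.7, 0.6, 1.1]
width: 0.601
grip_force: 0.0
```

```bash
python3 - <<'E'
from h import *
a=vision.read_camera('scene')
cv2.imwrite('pics/10.png',cv2.resize(a[180:280,270:380],None,fx=5.4,fy=5.4,interpolation=2))
s=ctrl.get_state(); print(s['time_s'],s['tool_pos'],s['wrist_force'],s['width'],s['grip_force'])
E
```

```text
10.575 [ 0.54470872 -0.38534853  0.02868222] [ 0.24108199 -0.72380467 -0.82410723] 0.5991600549710335 0.0
```

View pics/10.png

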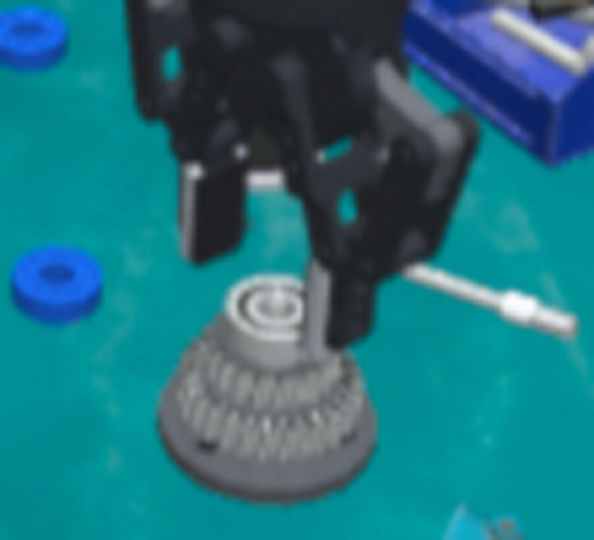

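The fingers straddle the bearing, with the bearing at (275,305) and the tips at (200,262) and (318,358). I'll close.

>>> apply_moves(
  motion=[
    [0,0,0,0,0,0,-1],
    [0,0,0,0,0,0,-1],
    [0,0,0,0,0,0,-1],
    [0,0,0,0,0,0,-1],
  ],
  force=30,
)

```text
time_s: 11.08
tool_pos: [0.5454, -0.3873, 0.0301]
tcp_rot: [3.138, -0.0, 0.004]
wrist_force: [-1.5, -7.6, 3.3]
width: 0.342
grip_force: 29.3
```

>>> apply_moves(
  motion=[
    [0,1,-5,0,0,0,-1],
    [0,1,-12,0,0,0,-1],
    [0,1,-30,0,0,0,-1],
    [0,1,-60,0,0,0,-1],
    [0,1,-70,0,0,0,-1],
    [0,1,-70,0,0,0,-1],
  ],
)

```text
time_s: 11.82
tool_pos: [0.5448, -0.3865, 0.0995]
tcp_rot: [3.141, -0.0, 0.002]
wrist_force: [-0.2, -0.3, -1.3]
width: 0.338
grip_force: 30.4
```

```bash
python3 - <<'E'
from h import *
a=vision.read_camera('scene')
cv2.imwrite('pics/11.png',cv2.resize(a[160:280,265:385],None,fx=4.8,fy=4.8,interpolation=2))
s=ctrl.get_state(); print(s['time_s'],s['tool_pos'],s['wrist_force'],s['width'],s['grip_force'])
E
```

```text
11.875 [ 0.54439508 -0.38626803  0.09849808] [ 0.78841942  0.02763162 -0.60943484] 0.33808225389310503 30.38955105934292
```

View pics/11.png

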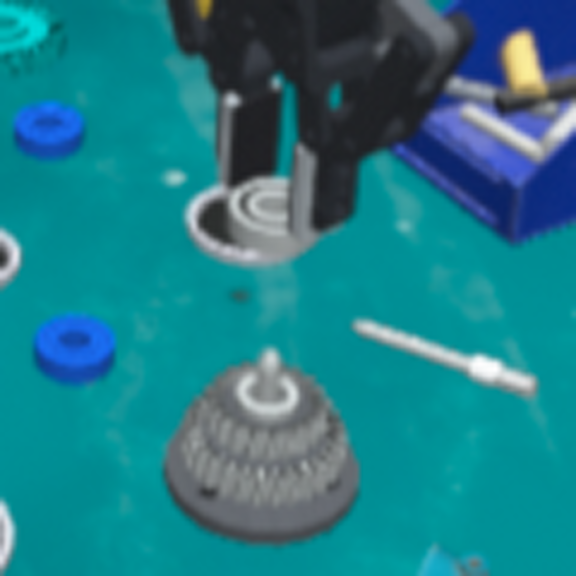

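The bearing came off level. Now to nest_48.

>>> apply_moves(
  motion=[
    [35,-44,0,0,0,0,-1],
    [70,-88,0,0,0,0,-1],
    [101,-125,0,0,0,0,-1],
    [101,-125,40,0,0,0,-1],
    [101,-125,75,0,0,0,-1],
    [101,-125,92,0,0,0,-1],
    [101,-125,96,0,0,0,-1],
    [101,-125,96,0,0,0,-1],
  ],
)

```text
time_s: 12.88
tool_pos: [0.6459, -0.2619, 0.0032]
tcp_rot: [3.141, -0.001, 0.001]
wrist_force: [0.3, -0.3, 1.0]
width: 0.338
grip_force: 30.4
```

```bash
python3 - <<'E'
from h import *
a=vision.read_camera('scene')
cv2.imwrite('pics/12.png',cv2.resize(a[140:240,250:370],None,fx=5,fy=5,interpolation=2))
s=ctrl.get_state(); print(s['time_s'],s['tool_pos'],s['wrist_force'],s['width'],s['grip_force'])
E
```

```text
12.925 [ 0.64616646 -0.26202741  0.00367368] [ 0.58883416 -0.57289561  0.21406476] 0.33689808013958855 30.392148694954813
```

View pics/12.png

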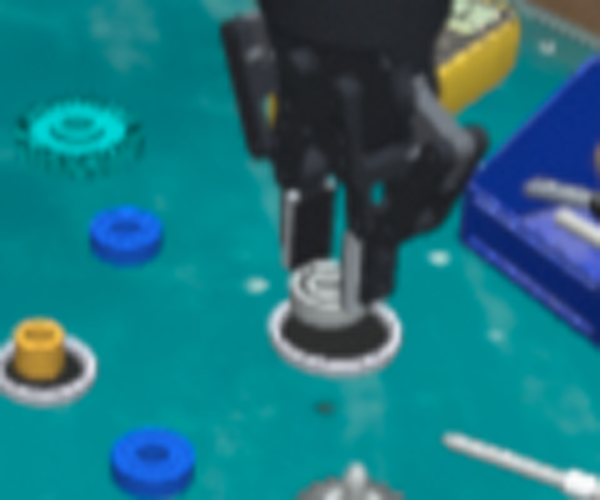

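This picture shows the bearing above nest_48, offset about 8 crop pixels left of the nest centre (336,335). I'll shift +2 mm in x and +1.5 mm in tool y. That is my last picture, so from here I work from numbers.

>>> apply_moves(
  motion=[
    [2,1.5,5,0,0,0,-1],
    [2,1.5,8,0,0,0,-1],
    [2,1.5,10,0,0,0,-1],
    [2,1.5,11,0,0,0,-1],
    [2,1.5,12,0,0,0,-1],
    [2,1.5,12,0,0,0,-1],
  ],
)

```text
time_s: 13.68
tool_pos: [0.6475, -0.263, -0.0089]
tcp_rot: [3.142, -0.0, 0.0]
wrist_force: [-1.7, 1.6, 7.2]
width: 0.339
grip_force: 31.6
```

>>> apply_moves(
  motion=[
    [0,0,0.5,0,0,0,-1],
    [0,0,0.5,0,0,0,-1],
  ],
)

```text
time_s: 13.92
tool_pos: [0.6476, -0.2631, -0.009]
tcp_rot: [3.141, -0.0, 0.001]
wrist_force: [-4.4, 2.9, 11.7]
width: 0.337
grip_force: 32.4
```

>>> apply_moves(
  motion=[
    [0,0,-0.2,0,0,0,0.13],
    [0,0,-0.2,0,0,0,0.13],
    [0,0,-0.2,0,0,0,0.13],
    [0,0,-10,0,0,0,0.13],
    [0,0,-50,0,0,0,0.13],
    [0,0,-105,0,0,0,0.6],
    [0,0,-105,0,0,0,0.6],
    [0,0,-105,0,0,0,0.6],
  ],
)

```text
time_s: 14.92
tool_pos: [0.6475, -0.263, 0.0955]
tcp_rot: [3.141, -0.0, 0.001]
wrist_force: [-0.1, -0.3, -1.2]
width: 0.802
grip_force: 0.0
```

```bash
cat >> h.py <<'E'
def look(cam,zs):
    vision.read_camera(cam)
    for n,z in zs:
        for d in spotter.landmark_of(cam,n)[:4]: print('L',n,round(d['conf'],2),np.round(d['pixel'],1),np.round(at(cam,*d['pixel'],z),4))
        for d in spotter.regions_of(cam,n)[:4]: print('R',n,round(d['conf'],2),np.round(d['extent'],1))
    s=ctrl.get_state(); print(s['time_s'],s['tool_pos'],s['wrist_force'],s['width'])
E
python3 -c "
from h import *
look('scene',(('bearing',.003),('nest_48',.003),('small_gear',.028)))
for w in([.6465,-.263,.003],): print(proj('scene',w))"
```

```text
L bearing 0.73 [234.8 278.3] [ 0.5242 -0.2938  0.003 ]
L bearing 0.67 [203.8 316.8] [ 0.6513 -0.2583  0.003 ]
L bearing 0.47 [191.  273.5] [ 0.6067 -0.1667  0.003 ]
R bearing 0.44 [271.9 225.7  15.1  17.3]
R bearing 0.42 [312.1 197.3  12.1  15.9]
L nest_48 0.83 [238.8 204.1] [ 0.4034 -0.2223  0.003 ]
L nest_48 0.64 [212.5 257.7] [ 0.5334 -0.2119  0.003 ]
L nest_48 0.64 [274.  250.5] [ 0.4215 -0.3513  0.003 ]
L nest_48 0.54 [204.7 314.2] [ 0.6447 -0.2577  0.003 ]
R nest_48 0.79 [177.7 224.2  45.3  28.9]
R nest_48 0.73 [230.8 258.5  41.1  29.2]
R nest_48 0.72 [246.7 205.8  23.1  14.8]
R nest_48 0.69 [301.9 198.6  29.8  17.8]
L small_gear 0.83 [244.7 322.7] [ 0.5522 -0.3862  0.028 ]
R small_gear 0.67 [310.8 234.5  22.9  24.9]
R small_gear 0.36 [181.2 226.7  42.6  28.4]
15.275 [ 0.64728454 -0.262906    0.09441144] [ 0.02443663 -0.61444707  0.07643725] 0.801649356166024
[205.61679668 316.5278568 ]
```

```bash
cat > nests.py <<'E'
from h import *
a=vision.read_camera('scene')
m=(a.max(2)<75).astype(np.uint8)
n,l,s,c=cv2.connectedComponentsWithStats(m)
for i in range(1,n):
    if s[i,4]<60 or s[i,4]>1500: continue
    k=max(cv2.findContours((l==i).astype(np.uint8),0,1)[0],key=len)
    k=cv2.convexHull(k)
    P=np.array([at('scene',r,q,.003)[:2]*1000 for q,r in k[:,0]],np.float32)
    if len(P)<5: continue
    (x,y),(w,h),_=cv2.fitEllipse(P)
    if abs(x-500)<180 and abs(y+270)<120: print(np.round([x,y,w,h]),s[i])
E
python3 nests.py
```

```text
[ 399. -213.   65.   70.] [181 227  38  22 643]
[ 422. -343.   50.   54.] [233 262  31  20 509]
```

>>> apply_moves(
  motion=[
    [-35,42,0,0,0,0,0.6],
    [-70,84,0,0,0,0,0.6],
    [-102,124,0,0,0,0,0.6],
    [-102,124,0,0,0,0,0.6],
    [-102,124,35,0,0,0,0.6],
    [-102,124,65,0,0,0,0.6],
    [-102,124,79,0,0,0,0.6],
    [-102,124,80,0,0,0,0.6],
  ],
)

```text
time_s: 16.32
tool_pos: [0.5455, -0.3865, 0.0145]
tcp_rot: [-3.141, -0.0, 0.001]
wrist_force: [-0.6, -0.2, -0.5]
width: 0.799
grip_force: 0.0
```

>>> apply_moves(
  motion=[
    [0,0,0,0,0,0,0.6],
    [0,0,0,0,0,0,-1],
    [0,0,0,0,0,0,-1],
    [0,0,0,0,0,0,-1],
    [0,0,0,0,0,0,-1],
    [0,0,0,0,0,0,-1],
  ],
  force=35,
)

```text
time_s: 17.08
tool_pos: [0.5468, -0.3877, 0.0174]
tcp_rot: [3.14, -0.0, 0.004]
wrist_force: [-0.7, 3.9, 21.7]
width: 0.365
grip_force: 40.5
```

The fingers landed on the gear's top face, so the tips sit higher (about tool z + 22 mm). I'll lift, open, go lower and grip again.

>>> apply_moves(
  motion=[
    [0,0,-4,0,0,0,-0.1],
    [0,0,-5,0,0,0,0.6],
    [0,0,-5,0,0,0,0.6],
    [0,0,-5,0,0,0,0.6],
    [0,0,-5,0,0,0,0.6],
    [0,0,3,0,0,0,0.6],
    [0,0,4.5,0,0,0,0.6],
    [0,0,4.5,0,0,0,0.6],
  ],
)

```text
time_s: 18.08
tool_pos: [0.5454, -0.3869, 0.0102]
tcp_rot: [-3.141, 0.0, 0.001]
wrist_force: [0.5, 0.9, 0.1]
width: 0.799
grip_force: 0.0
```

>>> apply_moves(
  motion=[
    [0,0,0,0,0,0,-1],
    [0,0,0,0,0,0,-1],
    [0,0,0,0,0,0,-1],
    [0,0,0,0,0,0,-1],
    [0,0,0,0,0,0,-1],
  ],
  force=35,
)

```text
time_s: 18.7
tool_pos: [0.5457, -0.3871, 0.0112]
tcp_rot: [3.141, -0.0, 0.001]
wrist_force: [-0.9, 1.9, 6.2]
width: 0.486
grip_force: 34.6
```

>>> apply_moves(
  motion=[
    [0,0,-3,0,0,0,-1],
    [0,0,-8,0,0,0,-1],
    [0,0,-20,0,0,0,-1],
    [0,0,-40,0,0,0,-1],
    [0,0,-70,0,0,0,-1],
    [0,0,-80,0,0,0,-1],
    [0,0,-80,0,0,0,-1],
  ],
)

```text
time_s: 19.58
tool_pos: [0.5459, -0.3873, 0.0916]
tcp_rot: [3.141, -0.0, 0.002]
wrist_force: [0.4, 0.3, -1.3]
width: 0.49
grip_force: 35.6
```

```bash
cat > grab.py <<'E'
import sys
from h import *
# silhouette-free check: networks + predicted pixel of held part underside
n,off=sys.argv[1],float(sys.argv[2])
vision.read_camera('scene')
s=ctrl.get_state(); p=s['tool_pos']; print(s['time_s'],p,s['wrist_force'],s['width'],s['grip_force'])
print('pred underside',proj('scene',[p[0],p[1],p[2]+off]))
for d in spotter.landmark_of('scene',n)[:4]: print('L',round(d['conf'],2),np.round(d['pixel'],1))
for d in spotter.regions_of('scene',n)[:4]: print('R',round(d['conf'],2),np.round(d['extent'],1))
E
python3 grab.py small_gear .0173
```

```text
19.625 [ 0.54539198 -0.3869456   0.09053922] [ 0.61770263 -0.40341509 -1.2724573 ] 0.4859335615084184 35.57041883468628
pred underside [209.37815003 323.09071505]
L 0.71 [208.1 322.1]
R 0.58 [310.4 195.1  19.5  24.1]
```

>>> apply_moves(
  motion=[
    [-45,-14,0,0,0,0,-1],
    [-90,-28,0,0,0,0,-1],
    [-123,-40,0,0,0,0,-1],
    [-123,-40,35,0,0,0,-1],
    [-123,-40,70,0,0,0,-1],
    [-123,-40,88,0,0,0,-1],
    [-123,-40,92,0,0,0,-1],
    [-123,-40,92,0,0,0,-1],
  ],
)

```text
time_s: 20.72
tool_pos: [0.4225, -0.347, -0.0015]
tcp_rot: [-3.141, 0.0, 0.0]
wrist_force: [0.7, -0.4, 0.6]
width: 0.49
grip_force: 35.7
```

```bash
python3 grab.py small_gear .0173; python3 -c "
from h import *
print(proj('scene',[.421,-.346,.003]),proj('scene',[.431,-.346,.003]),proj('scene',[.421,-.336,.003]))
for d in spotter.regions_of('scene','nest_60')[:4]: print(round(d['conf'],2),np.round(d['extent'],1))"
```

```text
20.775 [ 0.42271064 -0.34714814 -0.00103924] [ 0.17978266  0.15562745 -0.41368163] 0.4928990989747696 35.692937672138214
pred underside [266.559729   249.57303749]
L 0.66 [267.3 249.7]
R 0.54 [235.2 255.6  17.7  21.4]
[272.35815509 248.51564189] [270.01646646 253.32400897] [269.07814089 245.29709756]
0.86 [180.  225.6  43.5  28.6]
0.72 [303.5 201.4  27.7  15. ]
0.66 [230.4 265.9  39.6  18.2]
0.42 [236.8 253.7  15.6  23.4]
```

>>> apply_moves(
  motion=[
    [0,0,5,0,0,0,-1],
    [0,0,8,0,0,0,-1],
    [0,0,10,0,0,0,-1],
    [0,0,11,0,0,0,-1],
    [0,0,12,0,0,0,-1],
    [0,0,12,0,0,0,-1],
  ],
)

```text
time_s: 21.68
tool_pos: [0.4225, -0.347, -0.0135]
tcp_rot: [-3.142, 0.0, 0.0]
wrist_force: [0.3, 0.9, -1.6]
width: 0.488
grip_force: 35.7
```

>>> apply_moves(
  motion=[
    [0,0,0.6,0,0,0,-1],
    [0,0,1.2,0,0,0,-1],
    [0,0,1.2,0,0,0,-1],
  ],
)

```text
time_s: 22.05
tool_pos: [0.4226, -0.3471, -0.0139]
tcp_rot: [3.141, -0.0, 0.001]
wrist_force: [-2.7, 3.3, 14.4]
width: 0.491
grip_force: 37.2
```

>>> apply_moves(
  motion=[
    [0,0,-0.2,0,0,0,0.35],
    [0,0,-0.2,0,0,0,0.35],
    [0,0,-0.2,0,0,0,0.35],
    [0,0,-10,0,0,0,0.35],
    [0,0,-50,0,0,0,0.5],
    [0,0,-105,0,0,0,1],
    [0,0,-105,0,0,0,1],
    [0,0,-105,0,0,0,1],
  ],
)

```text
time_s: 23.05
tool_pos: [0.4225, -0.3469, 0.0908]
tcp_rot: [3.141, -0.0, 0.001]
wrist_force: [0.2, -0.4, -0.1]
width: 0.997
grip_force: 0.0
```

```bash
python3 grab.py small_gear -.0883; python3 -c "
from h import *
for d in spotter.regions_of('scene','nest_60')[:4]: print(round(d['conf'],2),np.round(d['extent'],1))
for d in spotter.landmark_of('scene','large_gear')[:3]: print(d['conf'],at('scene',*d['pixel'],.014))"
```

```text
23.1 [ 0.42217044 -0.34668873  0.09010016] [-0.2591378  -0.43986647 -0.12004355] 1.0026440695524743 0.0
pred underside [272.82772581 249.31844277]
L 0.71 [269.9 247.5]
R 0.92 [237.3 261.6  23.9  24.1]
0.92 [231.6 258.1  39.3  27.9]
0.69 [179.9 223.2  44.   30.3]
0.64 [302.9 199.9  28.1  19.2]
0.61 [248.6 210.8  10.2  11.7]
0.78 [ 0.54398813 -0.38863442  0.014     ]
0.43 [ 0.63860466 -0.08643821  0.014     ]
```

>>> apply_moves(
  motion=[
    [45,14,0,0,0,0,1],
    [90,28,0,0,0,0,1],
    [123,40,0,0,0,0,1],
    [123,40,0,0,0,0,1],
    [123,40,40,0,0,0,1],
    [123,40,75,0,0,0,1],
    [123,40,92,0,0,0,1],
    [123,40,95.5,0,0,0,1],
  ],
)

```text
time_s: 24.3
tool_pos: [0.5448, -0.3867, -0.0059]
tcp_rot: [-3.14, 0.001, 0.002]
wrist_force: [0.3, -0.4, 0.4]
width: 1.003
grip_force: 0.0
```

>>> apply_moves(
  motion=[
    [0,0,0,0,0,0,1],
    [0,0,0,0,0,0,-1],
    [0,0,0,0,0,0,-1],
    [0,0,0,0,0,0,-1],
    [0,0,0,0,0,0,-1],
    [0,0,0,0,0,0,-1],
  ],
  force=40,
)

```text
time_s: 25.05
tool_pos: [0.5461, -0.3875, -0.0034]
tcp_rot: [3.14, -0.0, 0.002]
wrist_force: [-2.2, 1.7, 14.0]
width: 0.668
grip_force: 39.4
```

>>> apply_moves(
  motion=[
    [0,0,-4,0,0,0,-1],
    [0,0,-10,0,0,0,-1],
    [0,0,-25,0,0,0,-1],
    [0,0,-55,0,0,0,-1],
    [0,0,-85,0,0,0,-1],
    [0,0,-90,0,0,0,-1],
    [0,0,-90,0,0,0,-1],
  ],
)

```text
time_s: 25.92
tool_pos: [0.5454, -0.3869, 0.085]
tcp_rot: [3.141, -0.0, 0.0]
wrist_force: [-0.4, -0.7, -2.1]
width: 0.662
grip_force: 44.9
```

```bash
python3 grab.py large_gear .0174
```

```text
25.975 [ 0.54511464 -0.38668623  0.08426138] [ 0.50344825  0.17226399 -2.01981536] 0.6609789532232103 44.921892900019884
pred underside [212.37050892 322.61623053]
L 0.76 [214.8 322.2]
L 0.65 [164.8 264.7]
R 0.89 [302.7 199.5  31.2  23.5]
R 0.57 [254.3 159.1  24.1  12.5]
```

>>> apply_moves(
  motion=[
    [-36,-43,0,0,0,0,-1],
    [-72,-86,0,0,0,0,-1],
    [-108,-128,0,0,0,0,-1],
    [-145,-171,0,0,0,0,-1],
    [-145,-171,25,0,0,0,-1],
    [-145,-171,55,0,0,0,-1],
    [-145,-171,80,0,0,0,-1],
    [-145,-171,85,0,0,0,-1],
  ],
)

```text
time_s: 27.08
tool_pos: [0.3996, -0.2153, -0.0016]
tcp_rot: [-3.14, 0.0, 0.004]
wrist_force: [1.2, 0.6, -1.8]
width: 0.664
grip_force: 44.9
```

>>> apply_moves(
  motion=[
    [0,0,0,0,0,0,-1],
  ],
)

```text
time_s: 27.2
tool_pos: [0.4004, -0.2159, -0.0001]
tcp_rot: [-3.141, 0.0, 0.001]
wrist_force: [0.6, 0.4, -1.6]
width: 0.663
grip_force: 44.9
```

```bash
python3 grab.py large_gear .0174;  python3 -c "
from h import *
print(proj('scene',[.398,-.2155,.003]),proj('scene',[.408,-.2155,.003]),proj('scene',[.398,-.2055,.003]))
for d in spotter.regions_of('scene','nest_76')[:4]: print(round(d['conf'],2),np.round(d['extent'],1))"
```

```text
27.25 [ 4.00706485e-01 -2.16122718e-01  2.88778965e-04] [ 0.78847267 -0.57225859 -0.30914324] 0.663430288752979 44.91794468834996
pred underside [231.50796354 200.68482393]
L 0.63 [235.2 196.2]
L 0.57 [168.1 265.2]
R 0.82 [178.9 217.9  27.8  23.9]
R 0.79 [254.5 160.4  24.4  15.5]
R 0.49 [179.7 231.1  42.7  21. ]
[237.99732221 199.84616188] [236.05304768 204.48824884] [235.27811154 197.295876  ]
0.84 [178.2 229.4  46.3  24. ]
0.78 [302.5 200.3  24.8  16. ]
0.5 [236.7 258.1  23.   25. ]
0.45 [248.8 206.7  19.   16.4]
```

>>> apply_moves(
  motion=[
    [0,0,5,0,0,0,-1],
    [0,0,8,0,0,0,-1],
    [0,0,10,0,0,0,-1],
    [0,0,11.5,0,0,0,-1],
    [0,0,12.5,0,0,0,-1],
    [0,0,12.5,0,0,0,-1],
  ],
)

```text
time_s: 28.15
tool_pos: [0.4005, -0.216, -0.0127]
tcp_rot: [-3.142, 0.0, 0.0]
wrist_force: [-0.2, 0.0, -1.4]
width: 0.664
grip_force: 44.9
```

>>> apply_moves(
  motion=[
    [0,0,0.8,0,0,0,-1],
    [0,0,1.6,0,0,0,-1],
    [0,0,1.6,0,0,0,-1],
  ],
)

```text
time_s: 28.52
tool_pos: [0.4006, -0.216, -0.0141]
tcp_rot: [3.141, -0.0, 0.0]
wrist_force: [0.3, 0.6, 4.9]
width: 0.663
grip_force: 45.8
```

>>> apply_moves(
  motion=[
    [0,0,0.5,0,0,0,-1],
    [0,0,0.5,0,0,0,-1],
  ],
)

```text
time_s: 28.78
tool_pos: [0.4006, -0.2161, -0.0143]
tcp_rot: [3.141, -0.0, 0.001]
wrist_force: [-1.5, 1.7, 15.6]
width: 0.661
grip_force: 47.1
```

>>> apply_moves(
  motion=[
    [0,0,0,0,0,0,0.75],
    [0,0,0,0,0,0,0.75],
    [0,0,0,0,0,0,0.75],
    [0,0,-10,0,0,0,0.75],
    [0,0,-50,0,0,0,0.75],
    [0,0,-105,0,0,0,0.75],
    [0,0,-150,0,0,0,0.75],
    [0,0,-150,0,0,0,0.75],
  ],
)

```text
time_s: 29.78
tool_pos: [0.402, -0.217, 0.1388]
tcp_rot: [3.138, -0.0, 0.008]
wrist_force: [0.3, 0.7, -1.7]
width: 0.88
grip_force: 0.0
```

```bash
python3 grab.py large_gear -.133;  python3 -c "
from h import *
for n in('nest_76','sleeve','bearing','small_gear'):
  for d in spotter.regions_of('scene',n)[:5]: print(n,round(d['conf'],2),np.round(d['extent'],1))"
```

```text
29.825 [ 0.40115858 -0.21641602  0.13699998] [-0.67048395  0.54251788 -1.38357016] 0.8722050071640867 0.0
pred underside [237.21736965 201.51495004]
L 0.85 [167. 264.]
L 0.73 [239.  199.5]
R 0.78 [182.5 224.9  36.1  25.4]
R 0.58 [254.8 157.8  22.2  15.5]
nest_76 0.84 [228.7 258.5  41.2  29.1]
nest_76 0.83 [179.2 226.7  45.8  28.7]
nest_76 0.78 [303.7 199.   28.2  19.9]
nest_76 0.71 [247.2 207.   22.2  15. ]
nest_76 0.19 [237.6 259.8  23.1  21.7]
sleeve 0.63 [252.4 204.3  12.9  10.8]
bearing 0.58 [273.1 224.9  15.3  19. ]
bearing 0.42 [267.2 184.   19.2   8.1]
small_gear 0.84 [238.6 262.3  23.1  22.5]
```

Before handing in I'll check numerically that the bearing is flat inside nest_48, using predicted outlines against the pixels.

```bash
python3 - <<'E'
from h import *
a=cv2.cvtColor(vision.read_camera('scene'),cv2.COLOR_BGR2HSV)
g=lambda r,c: '.' if a[r,c,1]>100 else (' #'[0] if a[r,c,2]<75 else ('o' if a[r,c,2]<150 else 'W'))
for r in range(194,221): print(''.join(g(r,c) for c in range(298,336)),'  ',''.join(g(r+28,c) for c in range(174,230)))
for d in spotter.landmark_of('scene','bearing')[:4]: print(d)
E
```

```text
......................................    ........................................................
......................................    ...........................W.WWW........................
..WWW.................................    ....................WWoWWoWWWWWWWWWWW...................
..WWW.........WWWWWWWW................    .................WoWWWWoWWooWooWoWWWWWWW................
.............WWWWWWWWWWW..............    ...............WWWooooWoWWooWoWooWooWWWWWW..............
...........WWWoWWWWWWWWWWWW...........    ............WWWWoWooooWooWooooWooWoWooWWWWW.............
........WWWWWoWWWWWWWWWoWWWW..........    ..........WWWWWooWooooooWWWWoooooooWooooWWWW............
.......WWWWWooWWWWWooWWoWWWWWW........    .........WWWWooooooooWWWWWWWWWoooooooooooWWWW...........
.......WWWoWWoWWWWWWWWWoWWooWWW.......    ........WWWWooooooooWWWWWWWWWWWooooooooooooWWW..........
......WWWoooWWoWWWWWWWWoWWoooWW.......    .......WWWWooooooooWWWWWWWWWWWWoooooooooo ooWWW.........
......WWo  ooWWWWWWWWWWWWW  oWWW......    ......WWWoooooooooWWWooooWooWWWWoooooooWo  ooWW.........
......WWo  
[... 991 characters left out ...]
........WWW...............    .....WWo  oooooooooooWooooooWooooooooo   oWWWW..........
......................................    .....WWWo  oooooooooooooooooooooooooo   oWWWWo..........
......................................    ......WWWoo oooooooooooooooooooooooo  ooWWWWo...........
......................................    ......WWWWWo  oooooooooooooooooooo oooWWWWWo............
......................................    .......WWWWWoooo oooooooooooooooooooWWWWWWo.............
......................................    ........oWWWWWWoooo ooo oo  oooooWWWWWWWWo..............
{'pixel': [234.2, 281.0], 'conf': 0.79}
{'pixel': [204.3, 317.0], 'conf': 0.74}
{'pixel': [190.3, 274.0], 'conf': 0.7}
```

The bearing and large gear lie flat inside their nests, with dark floor visible around each.

```bash
python3 -c "
from station import hand_in
print(hand_in())"
```

```text
the job is handed in; nothing more can be done
None
```

All four parts are off the pin, set down in order in their own nests and handed in at about 30 s; the small gear took two grip attempts, the first landing on its top face at about 22 N, and the final check was numerical because the picture limit was used up.

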